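# Set the dimmer and hold the test contact closed

### The job

Power up the LED module in the blue test jig: first slide the black fader of the grey dimmer to the orange set-point clip, so that the fader's white line stands level with the clip's black line. Then use the gripper to swing the jig's spring-loaded contact arm, the one with the red upright handle, round against its spring until it is fully home at the stop (the orange peg), and finish while still holding it there: do not let go, for it springs back. Leave the fader where you set it, and the red tape, marker, solder spool and white LED driver on the table where they are.

Things in the scene. Friction and masses are not known exactly. Their poses are not given: they have to be found in the camera images.
- jig: Blue test jig, fixed: a plate 190 x 160 mm (x by y) on feet, top face 26 mm above the table. Origin: on the table under its centre; x away from the robot at yaw 0, y left, z up. A black rest peg (left) and an orange stop peg (right), 14 mm thick, 62 mm high over the table, stand within 50 mm of the pivot axis; a finned LED module 40 x 60 x 10 mm sits in a nest on the right half.
- pivot (a point): Point on the vertical pivot axis of the contact arm, in the jig's frame at x +55 mm, y 0, and 86 mm above the table (the height of the handle point).
- handle (a point): Point on the axis of the red upright handle of the contact arm, 86 mm above the table, 110 mm from the pivot axis; moves with the arm. The handle is a round pin 16 mm thick from 70 to 98 mm above the table, with a 21 mm cap on top reaching 111 mm; it stands on the flat aluminium arm, 20 mm wide, upper side 58 mm above the table.
- contact_arm (a joint): Arm angle, rad. 0: at rest at the black peg, handle at jig x -39, y +57 mm. It grows as the handle swings anticlockwise (from above) round the pivot, past the side facing the robot, to the right; 1.10 is fully home at the stop, the orange peg (handle at jig x -39, y -57 mm). A spring always drives it back to 0: about 3 N at the handle at rest, 7 N at the stop, level and square to the arm.
- dimmer: Grey slide dimmer, fixed to the table: a case 76 x 190 mm (x by y) on feet, its flat aluminium face 40 mm above the table. Origin: on the table under its centre; the fader slides along its y axis, in a slot at x 0; y points to the left at yaw 0. Tall dark lamps stand on the left part of the table; keep the arm clear of them.
- fader_top (a point): Centre of the top of the black fader cap, on its white line, 72 mm above the table. The cap is 24 mm (dimmer's x) by 18 mm (y) and stands free over the face from 48 mm up to 72 mm above the table; below that is a 30 x 20 mm skirt.
- fader (a joint): Position of the fader along the dimmer's +y, m, 0 to 0.100; its white line is at dimmer y = -0.050 + this value. It moves with a light friction of about 1.5 N and stays where it is left.
- set_line (a point): Inner end of the black line on the orange set-point clip, on the far (+x) edge of the dimmer's face, 43 mm above the table. The clip is fixed, 16 mm wide, 4 mm proud of the face, its pointed end 23 mm from the slot. The fader is set when its white line has the same dimmer y as this point. The clip's place along the dimmer varies.
- tape_red: Roll of red insulating tape lying flat, 62 x 60 x 21 mm, loose; origin under its centre. Bystander.
- marker_black: White marker pen with a black cap, 135 x 15 x 16 mm, lying, loose; origin under its centre. Bystander.
- solder_spool: Spool of solder with dark green flanges, 55 x 78 x 36 mm, loose, its origin on the table under it. Bystander.
- led_driver_1: White LED driver, 40 x 196 x 28 mm with its short leads, loose; origin under its centre. Bystander.

How it is judged:
By the outcome, as a careful person would: the job done as asked, in the order asked, and still so for the second after the job is handed in, while the arm keeps its last pose, push and grip.
It also fails if it takes over 51 s, if anything falls off the work surface, if the arm or the gripper's body presses on something with over 40 N, if the wrist force passes 120 N, or if a joint passes its speed limit or range.

### The arm

A 6-joint arm with a two-finger parallel gripper is mounted at the origin on a cart in front of the work surface, level with it; the furniture and walls round the work are solid. World frame = base frame: x ahead of the robot, y to its left, z up, the work surface at z = 0. Lengths are in mm, angles in degrees, forces in N, time in s.
With the tool pointing down it reaches from about 350 to 850 mm from the base axis. Payload 8.1 kg.
Tool frame: the origin (TCP) lies midway between the tips of the shut fingers; the grasp point (between the pads) lies 19 mm behind it (r.grip_point_offset is the distance from the TCP to the grasp point, in mm); z points along the fingers, y is the line along which they close (so a half turn about z gives the same grasp; the last joint's range is limited). The gripper opens to 85 mm and grips with 20 to 120 N. Pads are 22 mm wide; open, the fingers measure 114 mm over their backs; the gripper's body (76 mm by 85 mm) begins 54 mm behind the grasp point. The pads swing forward as they close: fully open they stand 13 mm farther back than shut.
Start: joints at [-69.064, 7.471, 85.268, -0, 87.261, -4.893], TCP at [261.431, -540.055, 231.292] pointing down, gripper open.
Joint ranges: [-169.43, 169.43], [-51.17, 129.36], [1.28, 143.12], [-76.62, 256.62], [0, 156.53], [-152.29, 152.29]. Speed limits (degrees/s): [136.94, 136.94, 159.86, 180, 180, 180].

### API

Orientations are given as [roll, pitch, yaw] about the fixed x, y, z axes, in that order (R = Rz(yaw) Ry(pitch) Rx(roll)).
In Python, from bench import r gives the robot as it stands.
- The arm moves only by the shell command python3 -m inch 'ROWS' [FORCE]. ROWS is JSON, one flat list of numbers, 7 for each row, row after row: the shift along the world's x, y, z in m, then the turn, a rotation vector about the world's x, y, z in degrees, then the closure in counts, from 0 (fully open) to 255 (shut). A call has 1 to 10 rows; each row shifts and turns the commanded pose from where the row before left it; what a row does not reach is not made up. A row lasts 1/10 s, in which the tool goes at most 50 mm and 8.59 degrees, less where a joint would pass 70% of its speed; a pose out of reach is approached as far as the arm can. A call with a gripper value outside its range is refused whole. The fingers move at their own pace and stop on an object; FORCE is the grip in N (left out, the last holds). Time passes only in rows, so rows that do not move let the fingers close. It gives the time, the measured TCP pose, the force and the opening at its end, in the units of the state.
- r.sense(): the state, without advancing time (a new reading comes with each control period).
- r.snapshot(name): name is "scene" or "top"; returns (picture, depth): 400x640x3 uint8, red, green, blue; 400x640 float32, mm along the optical axis (not along the pixel's ray), 0 where there is no reading.
- r.get_calibration(name): a dict with "fovy" (degrees; the focal length in pixels is half the picture's height over the tangent of half this angle, whatever the lens; pixels are square), "cx", "cy" (the principal point, pixels), "k1" (the pictures are not rectified: a ray, as slopes to the right and down, at radius r is drawn at 1 + k1 r^2 times it, then the intrinsics apply), "position" and "rotation" of the camera in the world. Camera axes: x right, y up, looking along -z (the intrinsics and any distortion apply to the point x, -y, -z); pixel columns grow to the right and rows downward; lengths in mm; the calibration is good to about 2 mm. A picture is of the moment at which its call begins. get_calibration takes no time and is no camera call.
- r.hand_in(): hands the job in, once; it reports no verdict.
The state is a dict: "time": time; "joint_pos": joint angles; "qd": joint speeds; "joint_efforts": joint torques, N m; "tool_pos": TCP position; "tcp_rot": TCP orientation; "ft_force": force on the tool from outside, world axes, zero at the start; "wrist_torque": the same for the moment, N m; "finger_gap": finger opening in mm.
Only numpy, scipy, OpenCV 4.12 (cv2) and the standard library are available. Lean on these libraries where they do the work, as an engineer would, in place of code of your own. Each camera call takes 0.05 s, during which the arm holds its last target. There are 200 camera calls.

## Working session

There is one attempt and no reset: what is moved stays moved. The work goes in short steps, Python scripts to look and compute and a shell command to move; the robot and the scene stay as the last step left them, time stands still between calls to the robot, and variables do not carry over. Pictures are saved under pics/ and viewed, on a budget of 10 in all, crops included, one or two more only if the job needs it, and the job is handed in when it is done.

```bash
mkdir -p pics; ls; cat > h.py <<'E'
import numpy as np, cv2
from bench import r
def snap(n,f):
    p,d=r.snapshot(n); cv2.imwrite('pics/'+f+'.png',p[:,:,::-1]); np.save('pics/'+f+'.npy',d); return p,d
def ray(n,u,v):
    c=r.get_calibration(n); f=200/np.tan(np.radians(c['fovy'])/2)
    x,y=(u-c['cx'])/f,(v-c['cy'])/f; rd=np.hypot(x,y); q=rd
    for _ in range(30): q=rd/(1+c['k1']*q*q)
    s=q/rd if rd else 1
    R=np.array(c['rotation']).reshape(3,3)
    return np.array(c['position']),R@np.array([x*s,-y*s,-1])
def at_z(n,u,v,z):
    p,d=ray(n,u,v); return p+d*(z-p[2])/d[2]
def proj(n,P):
    c=r.get_calibration(n); f=200/np.tan(np.radians(c['fovy'])/2)
    q=np.array(c['rotation']).reshape(3,3).T@(np.array(P,float)-c['position']); x,y=q[0]/-q[2],-q[1]/-q[2]
    k=1+c['k1']*(x*x+y*y); return c['cx']+f*x*k,c['cy']+f*y*k
E
python3 - <<'E'
from h import *
for n in ('scene','top'):
    snap(n,n+'0'); c=r.get_calibration(n); print(n,c['position'],c['fovy'],c['k1'])
print(r.sense())
E
```

```text
pics
scene [  -13.19323341 -1006.07021125   927.96197058] 47.8927040259469 -0.05042282549896421
top [ 393.31800168 -185.62077611  964.49471079] 55.17014164498329 -0.05042938726024736
{'time': 0.1, 'joint_pos': array([-6.90642871e+01,  7.51256106e+00,  8.53243426e+01, -2.78062703e-04,
        8.72614432e+01, -4.89370449e+00]), 'qd': array([-0.02317295, -0.04540115, -0.12343443, -0.0119771 ,  0.01468734,
       -0.04521011]), 'joint_efforts': array([ 5.62592140e-05, -5.70951355e+01, -5.01942766e+01, -1.50856399e-04,
        8.17549444e-03, -8.72311989e-05]), 'tool_pos': array([ 261.24712759, -539.57725137,  230.3182872 ]), 'tcp_rot': array([-1.79901988e+02, -8.11300490e-03,  2.58294240e+01]), 'ft_force': array([-0.29608088, -0.62764268, -0.99334121]), 'wrist_torque': array([0.0080068 , 0.03891665, 0.03048749]), 'finger_gap': 85.25372948683453}
```

View pics/top0.png

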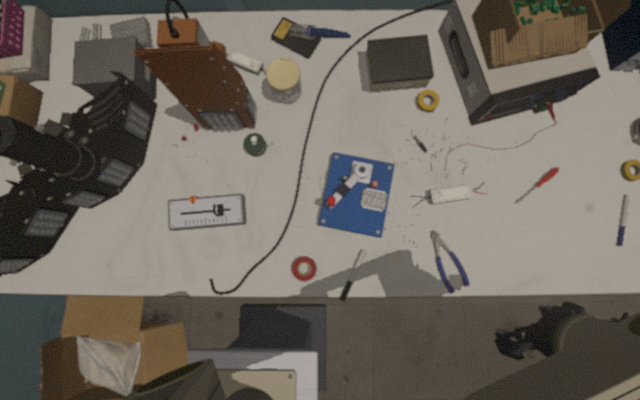

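View pics/scene0.png

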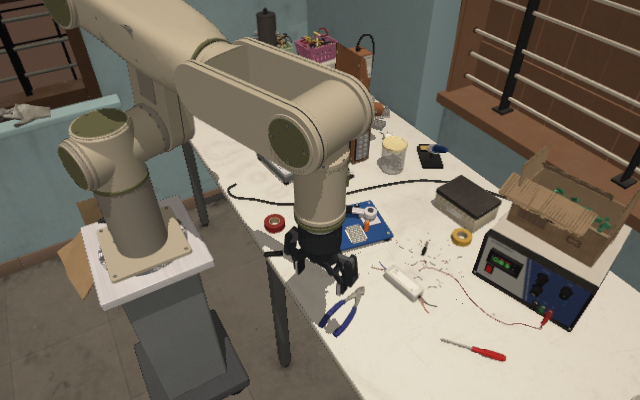

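The top view shows the dimmer at about (206,211), with its fader near (219,210) and the orange clip near (193,199). The jig is near (356,194) and its red handle near (330,202). In the scene view the arm hides the dimmer. Next I'll enlarge the top view.

```bash
python3 - <<'E'
from h import *
p=cv2.imread('pics/top0.png')
a=cv2.resize(p[185:235,160:250],None,fx=8,fy=8,interpolation=cv2.INTER_CUBIC)
b=cv2.resize(p[145:245,310:402],None,fx=6,fy=6,interpolation=cv2.INTER_CUBIC)
a=cv2.convertScaleAbs(a,alpha=1.4,beta=10)
cv2.imwrite('pics/dim.png',a); cv2.imwrite('pics/jig.png',b)
d=np.load('pics/top0.npy')
for q in [(219,210),(230,201),(330,202),(325,160)]: print(q,d[q[1],q[0]])
E
```

```text
(219, 210) 900.27747
(230, 201) 935.5572
(330, 202) 859.0979
(325, 160) 984.9253
```

View pics/dim.png

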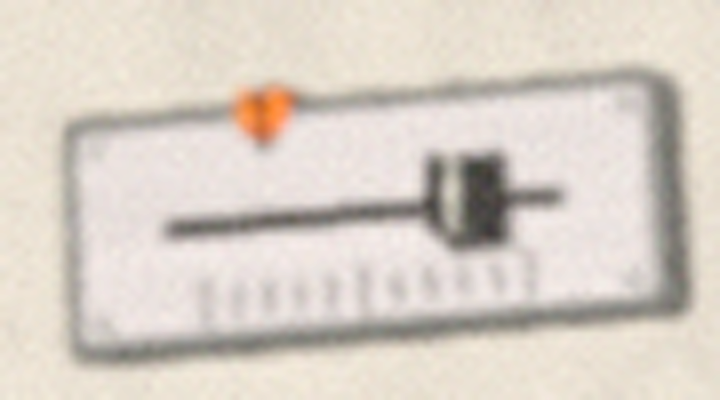

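View pics/jig.png

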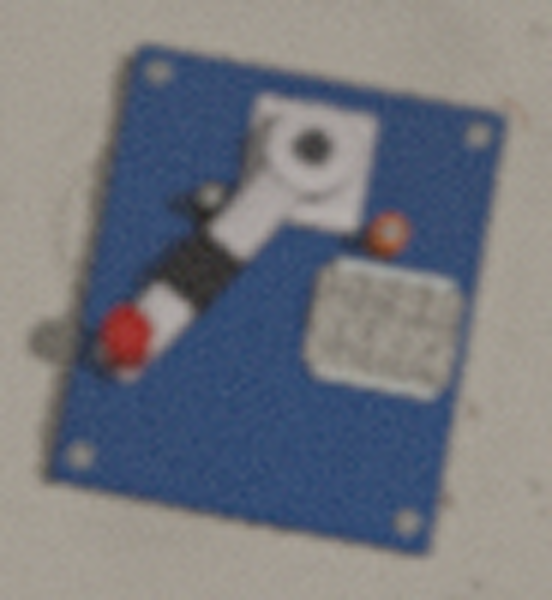

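```bash
python3 - <<'E'
from h import *
D=lambda U,V,z:at_z('top',(U+.5)/8-.5+160,(V+.5)/8-.5+185,z)
J=lambda U,V,z:at_z('top',(U+.5)/6-.5+310,(V+.5)/6-.5+145,z)
a,b=D(165,230,40),D(565,195,40); print('slot',a,b,np.linalg.norm(a-b))
yd=(a-b)/np.linalg.norm(a-b); yd[2]=0; yaw=np.degrees(np.arctan2(-yd[0],yd[1])); print('yaw',yaw)
for U,V in [(72,125),(650,78),(78,355),(660,300)]: print('c',D(U,V,40))
f=D(453,197,72); s=D(262,136,43); m=(a+b)/2
print('fader',f,(f-m)@yd,'set',s,(s-m)@yd,'travel',(s-f)@yd, yd)
c=[J(*q,26) for q in [(145,45),(508,112),(430,552),(48,480)]]; o=np.mean(c,0)
print('jig',c,o)
x=(c[0]+c[1]-c[2]-c[3]); y=c[0]+c[3]-c[1]-c[2]
print(np.linalg.norm(x)/2,np.linalg.norm(y)/2); yaw=np.degrees(np.arctan2(x[1],x[0])); y2=np.degrees(np.arctan2(-y[0],y[1])); print(yaw,y2)
t=np.radians((yaw+y2)/2); R=np.array([[np.cos(t),-np.sin(t)],[np.sin(t),np.cos(t)]])
for n,q in [('pivot',(55,0)),('h0',(-39,57)),('h1',(-39,-57))]: print(n,o[:2]+R@q)
print('cap',J(127,335,111))
for z in (30,50,58,62,70): print('pivtop',z,J(313,146,z))
for q in [(303,268),(345,290)]: print(at_z('top',*q,15))
E
```

```text
Traceback (most recent call last):
  File "h.py", line 13, in at_z
    p,d=ray(n,u,v); return p+d*(z-p[2])/d[2]
        ~~~^^^^^^^
  File "h.py", line 10, in ray
    R=np.array(c['rotation']).reshape(3,3)
ValueError: cannot reshape array of size 3 into shape (3,3)
```

```bash
sed -i "s/np.array(c\['rotation'\]).reshape(3,3)/Rot.from_euler('xyz',c['rotation'],degrees=True).as_matrix()/; 1i from scipy.spatial.transform import Rotation as Rot" h.py
cat > m.py <<'E'
from h import *
print(r.get_calibration('top')['rotation'])
D=lambda U,V,z:at_z('top',(U+.5)/8-.5+160,(V+.5)/8-.5+185,z)
J=lambda U,V,z:at_z('top',(U+.5)/6-.5+310,(V+.5)/6-.5+145,z)
a,b=D(165,230,40),D(565,195,40); print('slot',a,b,np.linalg.norm(a-b))
yd=(a-b)/np.linalg.norm(a-b); yd[2]=0; yaw=np.degrees(np.arctan2(-yd[0],yd[1])); print('yaw',yaw)
for U,V in [(72,125),(650,78),(78,355),(660,300)]: print('c',D(U,V,40))
f=D(453,197,72); s=D(262,136,43); m=(a+b)/2
print('fader',f,(f-m)@yd,'set',s,(s-m)@yd,'travel',(s-f)@yd, yd)
c=[J(*q,26) for q in [(145,45),(508,112),(430,552),(48,480)]]; o=np.mean(c,0)
print('jig',c,o)
x=(c[0]+c[1]-c[2]-c[3]); y=c[0]+c[3]-c[1]-c[2]
print(np.linalg.norm(x)/2,np.linalg.norm(y)/2); yaw=np.degrees(np.arctan2(x[1],x[0])); y2=np.degrees(np.arctan2(-y[0],y[1])); print(yaw,y2)
t=np.radians((yaw+y2)/2); R=np.array([[np.cos(t),-np.sin(t)],[np.sin(t),np.cos(t)]])
for n,q in [('pivot',(55,0)),('h0',(-39,57)),('h1',(-39,-57))]: print(n,o[:2]+R@q)
print('cap',J(127,335,111))
for z in (50,70): print('pivtop',z,J(313,146,z))
for q in [(303,268),(345,290)]: print(at_z('top',*q,15))
E
python3 m.py
```

```text
[  8.05063496   0.784525   -90.07467136]
slot [483.77537801 174.84000451  40.        ] [494.35135649  51.12886723  40.        ] 124.16238080458513
yaw 4.886295470786331
c [516.34931347 205.76667178  40.        ]
c [530.38633514  25.98088247  40.        ]
c [445.44825524 200.09079301  40.        ]
c [462.22764029  21.02097357  40.        ]
fader [490.32518928  76.30834391  72.        ] -36.650280225142005 set [512.38444277 144.81779902  43.        ] 29.73121441116397 travel 66.38149463630597 [-0.08517861  0.9963657   0.        ]
jig [array([ 639.18213049, -202.83199169,   26.        ]), array([ 609.87286875, -354.27842931,   26.        ]), array([ 427.08243094, -317.49759343,   26.        ]), array([ 456.79037584, -162.16573991,   26.        ])] [ 533.23195151 -259.19343859   26.        ]
186.65213973913495 156.20175302279046
-11.97375995136325 -10.8893779154877
pivot [ 587.14086812 -270.09429679]
h0 [ 506.30288187 -195.59449828]
h1 [ 483.70837577 -307.33297998]
cap [ 505.30007498 -193.88447452  111.        ]
pivtop 50 [ 590.45876734 -270.34997631   50.        ]
pivtop 70 [ 586.14729865 -268.49694864   70.        ]
[ 351.30484673 -126.21062429   15.        ]
[ 298.46592051 -228.46978948   15.        ]
```

```bash
python3 - <<'E'
from h import *
d=np.load('pics/top0.npy'); c=r.get_calibration('top')
P=[]
for v in range(0,300,3):
  for u in range(0,330,3):
    if d[v,u]>0:
      p,q=ray('top',u,v); P.append(p+q*d[v,u])
P=np.array(P); P=P[P[:,2]>90]
for y in range(60,420,40):
  s=P[(P[:,1]>=y)&(P[:,1]<y+40)]
  if len(s): i=s[:,0].argmin(); print(y,'min x',s[i].round(),'zmax',s[:,2].max().round())
E
python3 -m inch '[0.015,0.041,0,0,0,-2,60, 0.015,0.041,0,0,0,-2,100, 0.015,0.041,0,0,0,-2,135, 0.015,0.041,0,0,0,-2,135, 0.015,0.041,0,0,0,-2,135, 0.015,0.041,0,0,0,-2,135, 0.015,0.041,0,0,0,-2,135, 0.015,0.041,0,0,0,-2,135, 0.015,0.041,0,0,0,-2,135, 0.015,0.041,0,0,0,-2.9,135]' 30
```

```text
time: 1.1
tool_pos: [411.5, -128.3, 231.1]
tcp_rot: [-180.0, 0.0, 4.8]
ft_force: [1.1, 0.0, 0.6]
finger_gap: 40.4Traceback (most recent call last):
  File "<stdin>", line 7, in <module>
  File "h.py", line 7, in ray
    c=r.get_calibration(n); f=200/np.tan(np.radians(c['fovy'])/2)
ValueError: time passes only in moves, steps and waits
```

```bash
sed -i "s/^def snap/import functools\n@functools.cache\ndef cal(n): return r.get_calibration(n)\ndef snap/; s/c=r.get_calibration(n)/c=cal(n)/" h.py
python3 - <<'E'
from h import *
d=np.load('pics/top0.npy')
P=[]
for v in range(0,300,3):
  for u in range(0,330,3):
    if d[v,u]>0:
      p,q=ray('top',u,v); P.append(p+q*d[v,u])
P=np.array(P); P=P[P[:,2]>90]
for y in range(60,420,40):
  s=P[(P[:,1]>=y)&(P[:,1]<y+40)]
  if len(s): i=s[:,0].argmin(); print(y,'min x',s[i].round(),'zmax',s[:,2].max().round())
E
```

```text
60 min x [702.  79.  94.] zmax 422.0
100 min x [702. 100.  95.] zmax 385.0
260 min x [528. 295. 286.] zmax 453.0
300 min x [527. 318. 393.] zmax 436.0
340 min x [514. 375. 103.] zmax 308.0
380 min x [499. 415. 108.] zmax 308.0
```

```bash
python3 -m inch '[0.0158,0.041,0,0,0,0,135, 0.0158,0.041,0,0,0,0,135, 0.0158,0.041,0,0,0,0,135, 0.0158,0.041,0,0,0,0,135, 0.0156,0.041,0,0,0,0,135, 0,0,-0.045,0,0,0,135, 0,0,-0.045,0,0,0,135, 0,0,-0.04,0,0,0,135, 0,0,-0.03,0,0,0,135, 0,0,-0.02,0,0,0,135]'; python3 -m inch '[0,0,0,0,0,0,160, 0,0,0,0,0,0,185, 0,0,0,0,0,0,215, 0,0,0,0,0,0,240, 0,0,0,0,0,0,240, 0,0,0,0,0,0,240]' 25
```

```text
time: 2.1
tool_pos: [487.9, 74.9, 47.9]
tcp_rot: [-180.0, 0.3, 4.9]
ft_force: [-0.3, -0.5, -0.4]
finger_gap: 40.0
time: 2.7
tool_pos: [490.9, 75.0, 52.4]
tcp_rot: [-180.0, -0.1, 4.9]
ft_force: [-3.5, 0.0, 5.0]
finger_gap: 17.5
```

```bash
python3 -m inch '[-0.0008,0.01,0,0,0,0,240, -0.0009,0.011,0,0,0,0,240, -0.0009,0.011,0,0,0,0,240, -0.001,0.011,0,0,0,0,240, -0.001,0.011,0,0,0,0,240, -0.001,0.0116,0,0,0,0,240, 0,0,0,0,0,0,240, 0,0,0,0,0,0,240, 0,0,0,0,0,0,240]'
```

```text
time: 3.6
tool_pos: [485.2, 141.3, 52.4]
tcp_rot: [-180.0, -0.1, 4.9]
ft_force: [-4.3, 0.4, 6.5]
finger_gap: 17.5
```

```bash
python3 -m inch '[0,0,0,0,0,0,215, 0,0,0,0,0,0,175, 0,0,0,0,0,0,135, 0,0,0,0,0,0,135, 0,0,0.03,0,0,0,135, 0,0,0.04,0,0,0,135, 0,0,0.05,0,0,0,135, 0,0,0.05,0,0,0,135]'; python3 -m inch '[0.01,-0.04,0,0,0,0,135, 0.01,-0.05,0,0,0,0,135, 0,-0.05,0,0,0,0,135, 0,-0.05,0,0,0,0,135, 0,-0.02,0,0,0,0,135, 0,0,0,0,0,0,135]'
python3 - <<'E'
from h import *
snap('top','top1')
p=cv2.imread('pics/top1.png')
a=cv2.resize(p[185:235,160:250],None,fx=8,fy=8,interpolation=cv2.INTER_CUBIC)
cv2.imwrite('pics/dim1.png',cv2.convertScaleAbs(a,alpha=1.4,beta=10))
E
```

```text
time: 4.4
tool_pos: [484.0, 140.4, 222.6]
tcp_rot: [180.0, 0.1, 4.9]
ft_force: [2.2, -0.1, -0.2]
finger_gap: 40.3
time: 5.0
tool_pos: [504.3, -71.5, 221.2]
tcp_rot: [180.0, 0.0, 4.7]
ft_force: [-0.6, 0.2, 1.4]
finger_gap: 40.3
```

View pics/dim1.png

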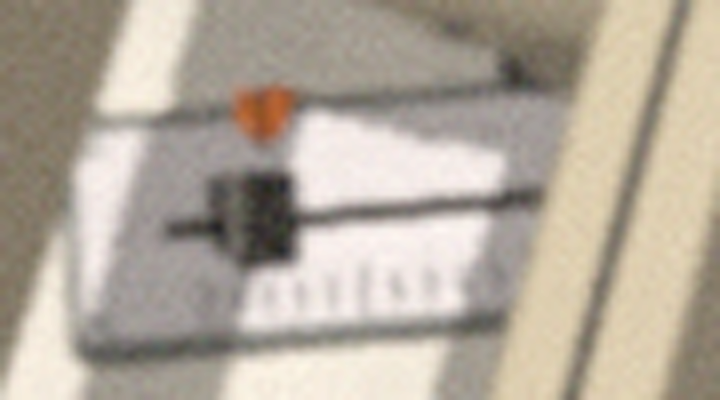

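The fader cap is now next to the clip at about (255,218), but the arm's shadow hides its white line. I'll go on to above the handle and check the fader again from there.

```bash
python3 -m inch '[0,-0.02,0,0,0,-7,135, 0,-0.02,0,0,0,-8,135, 0,-0.02,0,0,0,-8,135, 0,-0.02,0,0,0,-8,135, 0,-0.02,0,0,0,-8,135, 0.0015,-0.0232,0,0,0,-8.4,135, 0,0,0,0,0,0,135, 0,0,0,0,0,0,135]'
python3 - <<'E'
from h import *
print(r.sense()['joint_pos'].round())
snap('top','top2'); snap('scene','sc2')
p=cv2.imread('pics/top2.png')
a=cv2.resize(p[185:235,160:250],None,fx=8,fy=8,interpolation=cv2.INTER_CUBIC)
g=np.clip(((a/255.)**.5)*255,0,255).astype(np.uint8)
u,v=map(int,proj('scene',[487,142,60])); print(u,v)
s=cv2.imread('pics/sc2.png')[max(0,v-20):v+20,u-36:u+36]
s=cv2.resize(s,(720,int(720*s.shape[0]/s.shape[1])),interpolation=cv2.INTER_CUBIC)[:200]
cv2.imwrite('pics/dim2.png',np.vstack([g,s]))
E
```

```text
time: 5.85
tool_pos: [506.2, -190.5, 221.1]
tcp_rot: [-180.0, 0.0, -42.3]
ft_force: [-0.7, 0.1, -0.3]
finger_gap: 40.1
[-26.  -1.  96.   0.  86. 106.]
274 149
```

View pics/dim2.png

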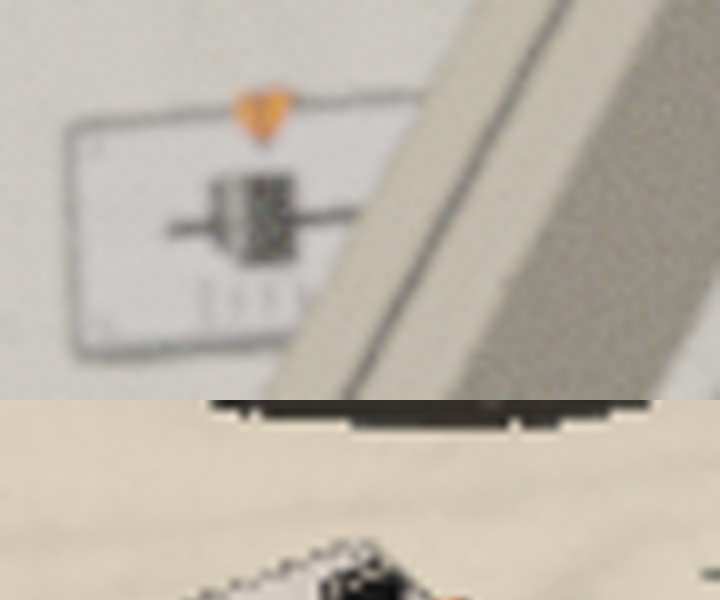

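```bash
python3 - <<'E'
from h import *
D=lambda U,V,z:at_z('top',(U+.5)/8-.5+160,(V+.5)/8-.5+185,z)
P=np.mean([r.snapshot('top')[0].astype(float) for _ in range(10)],0)
np.save('pics/avg.npy',P)
a=cv2.resize(P[185:235,160:250].astype(np.float32),None,fx=8,fy=8,interpolation=cv2.INTER_CUBIC)
g=a.mean(2)
for n,rows in (('cap',range(190,256,8)),):
  prof=np.mean([np.interp(np.arange(190,320,4)-(v-222)*-.06,np.arange(720),g[v]) for v in rows],0); print(n,list(zip(range(190,320,4),prof.round().astype(int))))
c=P[194:204,188:200]; print(c.mean(2).round().astype(int))
yd=np.array([-.0852,.9964,0])
for U in (233,237,241): print(U,(D(U,220,72)-D(262,136,43))@yd)
b=np.clip((a[60:290,150:350]/255)**.6*255*1.1,0,255).astype(np.uint8)[:,:,::-1]
cv2.imwrite('pics/dim3.png',cv2.resize(b,None,fx=2.5,fy=2.5,interpolation=cv2.INTER_CUBIC))
E
```

```text
cap [(190, np.int64(135)), (194, np.int64(135)), (198, np.int64(132)), (202, np.int64(127)), (206, np.int64(115)), (210, np.int64(101)), (214, np.int64(85)), (218, np.int64(75)), (222, np.int64(74)), (226, np.int64(83)), (230, np.int64(92)), (234, np.int64(97)), (238, np.int64(94)), (242, np.int64(85)), (246, np.int64(71)), (250, np.int64(58)), (254, np.int64(47)), (258, np.int64(42)), (262, np.int64(38)), (266, np.int64(37)), (270, np.int64(36)), (274, np.int64(36)), (278, np.int64(35)), (282, np.int64(35)), (286, np.int64(42)), (290, np.int64(53)), (294, np.int64(73)), (298, np.int64(93)), (302, np.int64(113)), (306, np.int64(125)), (310, np.int64(133)), (314, np.int64(136)), (318, np.int64(137))]
[[153 153 154 155 152 150 149 150 153 153 153 154]
 [153 151 150 147 138 135 132 136 142 146 152 153]
 [150 142 130 119 111 111 112 113 114 123 136 141]
 [140 127 107  92  85  94 102 101  93  94 106 111]
 [115 109 100  89  84  89 101 106 106 102 106 111]
 [114 115 109  96  87  93 103 120 132 135 139 142]
 [138 135 121 102  85  93 111 134 149 156 158 158]
 [155 147 135 111  89  94 121 146 157 161 159 159]
 [159 156 148 128 101 103 133 153 159 160 159 159]
 [159 159 158 148 125 124 144 157 161 159 159 159]]
233 -0.3533685152736469
237 -1.5533458857620033
241 -2.7531077220376274
```

View pics/dim3.png

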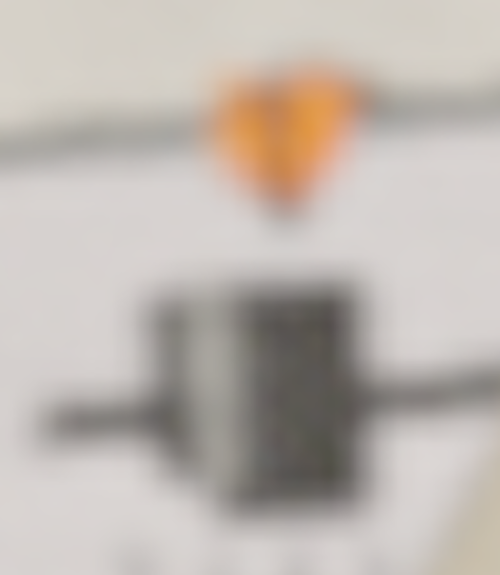

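The averaged crop puts the cap's white line at about (234,222) in crop pixels and the clip's line end at about (264,145). That makes the fader level with the clip to about 0.5 mm. Next I'll descend onto the handle.

```bash
python3 -m inch '[0,-0.002,-0.04,0,0,0,135, 0,0,-0.04,0,0,0,135, 0,0,-0.035,0,0,0,135, 0,0,-0.023,0,0,0,135, 0,0,-0.015,0,0,0,135, 0,0,0,0,0,0,135, 0,0,0,0,0,0,135]' 40; python3 -m inch '[0,0,0,0,0,0,160, 0,0,0,0,0,0,190, 0,0,0,0,0,0,220, 0,0,0,0,0,0,245, 0,0,0,0,0,0,245, 0,0,0,0,0,0,245]'
```

```text
time: 7.15
tool_pos: [506.5, -194.0, 69.2]
tcp_rot: [-180.0, -0.1, -42.5]
ft_force: [0.9, 0.3, 0.1]
finger_gap: 40.4
time: 7.75
tool_pos: [506.7, -194.8, 70.2]
tcp_rot: [180.0, -0.2, -42.5]
ft_force: [-2.7, -2.0, 4.5]
finger_gap: 18.8
```

```bash
python3 -m inch '[0,0,0,0,0,0,200, 0,0,0,0,0,0,160, 0,0,0,0,0,0,150, 0,0,-0.003,0,0,0,150, 0,0,-0.003,0,0,0,150, 0,0,0,0,0,0,150]'; python3 -m inch '[0,0,0,0,0,0,190, 0,0,0,0,0,0,220, 0,0,0,0,0,0,245, 0,0,0,0,0,0,245, 0,0,0,0,0,0,245, 0,0,0,0,0,0,245, 0,0,0,0,0,0,245]'
```

```text
time: 8.35
tool_pos: [505.4, -193.3, 61.4]
tcp_rot: [180.0, 0.1, -42.5]
ft_force: [0.1, -0.7, 0.6]
finger_gap: 35.2
time: 9.05
tool_pos: [505.6, -193.8, 62.2]
tcp_rot: [180.0, 0.0, -42.5]
ft_force: [-3.6, -1.2, -0.3]
finger_gap: 15.9
```

```bash
python3 -c "
import numpy as np
t=np.radians(137.1+3.5*np.arange(20));p=110*np.c_[np.cos(t),np.sin(t)]
print(np.diff(p,axis=0).round(1).tolist())"
```

```text
[[-4.4, -5.1], [-4.1, -5.3], [-3.8, -5.6], [-3.4, -5.8], [-3.1, -6.0], [-2.7, -6.2], [-2.3, -6.3], [-1.9, -6.4], [-1.5, -6.5], [-1.1, -6.6], [-0.7, -6.7], [-0.3, -6.7], [0.1, -6.7], [0.5, -6.7], [0.9, -6.7], [1.3, -6.6], [1.7, -6.5], [2.1, -6.4], [2.5, -6.2]]
```

```bash
python3 -m inch '[-0.0044,-0.0051,0,0,0,3.5,250, -0.0041,-0.0053,0,0,0,3.5,250, -0.0038,-0.0056,0,0,0,3.5,250, -0.0034,-0.0058,0,0,0,3.5,250, -0.0031,-0.006,0,0,0,3.5,250, -0.0027,-0.0062,0,0,0,3.5,250, 0,0,0,0,0,0,250]' 60; 
```

```text
time: 9.75
tool_pos: [484.1, -227.2, 62.2]
tcp_rot: [-179.9, 0.1, -21.4]
ft_force: [-4.0, 4.5, 3.0]
finger_gap: 15.9
```

```bash
python3 -m inch '[-0.0023,-0.0063,0,0,0,3.5,250, -0.0019,-0.0064,0,0,0,3.5,250, -0.0015,-0.0065,0,0,0,3.5,250, -0.0011,-0.0066,0,0,0,3.5,250, -0.0007,-0.0067,0,0,0,3.5,250, -0.0003,-0.0067,0,0,0,3.5,250, 0.0001,-0.0067,0,0,0,3.5,250, 0.0005,-0.0067,0,0,0,3.5,250, 0.0009,-0.0067,0,0,0,3.5,250, 0,0,0,0,0,0,250]'; python3 -m inch '[0.0013,-0.0066,0,0,0,3.5,250, 0.0017,-0.0065,0,0,0,3.5,250, 0,0,0,0,0,0,250, 0,0,0,0,0,0,250]'
```

```text
time: 10.75
tool_pos: [477.0, -287.0, 62.1]
tcp_rot: [-179.9, 0.1, 10.0]
ft_force: [-11.4, 2.9, 7.1]
finger_gap: 15.6
time: 11.15
tool_pos: [479.9, -299.8, 62.2]
tcp_rot: [-179.9, 0.1, 16.9]
ft_force: [-11.3, 1.9, 6.5]
finger_gap: 15.9
```

```bash
python3 -m inch '[0.0008,-0.0064,0,0,0,3.5,250, 0,0,0,0,0,0,250, 0,0,0,0,0,0,250]'; python3 -m inch '[0.0003,-0.0015,0,0,0,0.8,250, 0,0,0,0,0,0,250, 0,0,0,0,0,0,250]';
```

```text
time: 11.45
tool_pos: [481.7, -305.9, 62.2]
tcp_rot: [-179.9, 0.0, 20.4]
ft_force: [-4.5, 3.4, 3.0]
finger_gap: 16.0
time: 11.75
tool_pos: [482.2, -307.2, 62.2]
tcp_rot: [-179.9, 0.0, 21.2]
ft_force: [-4.4, 3.0, 1.9]
finger_gap: 15.4
```

```bash
python3 -m inch '[0.0005,-0.002,0,0,0,0.8,250, 0,0,0,0,0,0,250, 0,0,0,0,0,0,250]'; python3 -m inch '[0.0005,-0.0015,0,0,0,0.7,250, 0,0,0,0,0,0,250, 0,0,0,0,0,0,250]';
```

```text
time: 12.05
tool_pos: [482.3, -307.7, 62.1]
tcp_rot: [-179.8, 0.0, 22.0]
ft_force: [-6.9, 11.5, 6.9]
finger_gap: 15.8
time: 12.35
tool_pos: [482.4, -307.8, 61.9]
tcp_rot: [-179.6, 0.0, 22.7]
ft_force: [-9.1, 18.5, 12.2]
finger_gap: 15.9
```

The push has risen to 18 N with the tool stalled, so the arm is at the stop. One look will confirm this and the fader.

```bash
python3 - <<'E'
from h import *
snap('top','top3'); s,_=snap('scene','sc3')
p=cv2.imread('pics/top3.png'); g=lambda a:np.clip((a/255.)**.6*255*1.1,0,255).astype(np.uint8)
a=cv2.resize(p[140:250,160:270],(400,400),interpolation=cv2.INTER_CUBIC)
j=cv2.resize(p[145:245,310:410],(400,400),interpolation=cv2.INTER_CUBIC)
cv2.imwrite('pics/fin.png',g(np.hstack([a,j])))
print(r.sense()['ft_force'],r.sense()['tool_pos'],r.sense()['time'])
E
```

```text
[-9.55316976 18.37533617 11.38730507] [ 482.36660642 -307.76624327   61.90719007] 12.45
```

View pics/fin.png

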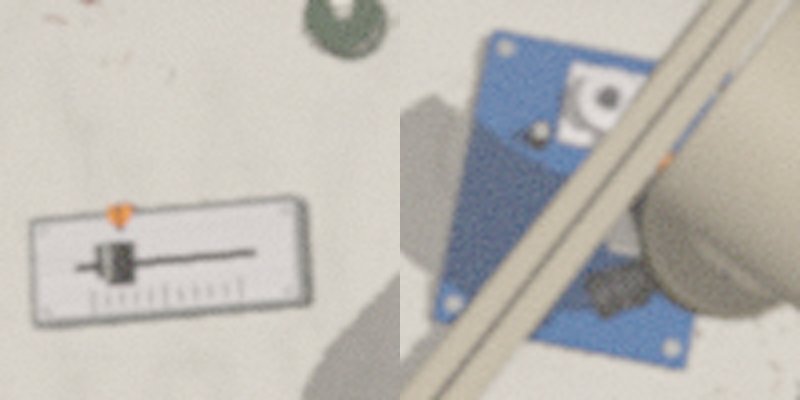

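```bash
python3 -c "
from bench import r
print(r.hand_in())"
```

```text
the job is handed in; nothing more can be done
None
```

I set the fader first, then swung the contact arm round to the orange stop peg. I handed the job in at about 12.5 s, with the gripper still holding the handle there.

- **Fader:** the averaged top view put its white line level with the clip's line to about 0.5 mm, give or take about 1 mm. The last picture shows it still there. Where the robot gripped the fader at the start differed from the camera reading by about 1.3 mm, and I relied on the camera comparison.
- **Contact arm:** when I pushed further, the tool stopped moving and the sideways push rose from about 3 N to 18 N. It stopped within about 2 mm of where the handle should be when fully home. I couldn't confirm this in the last picture because the robot arm hides the peg and handle, so it rests on force and position.
- **Handle grip:** the first grip read 18.8 mm, which is too wide for the 16 mm pin, probably because the pads caught the cap. I opened, lowered about 6 mm and re-gripped at 15.9 mm.
- **Loose items:** I did not touch the tape, marker, spool or LED driver with any planned move. I did not check them one by one at the end.

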